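# Zero the flow meter, then open the feed valve to its set pointer

### The job

With the feed valve still shut, turn the trim knob down in the well of the flow meter until its pointed end lines up with the long zero mark on the rim. Then swing the valve's lever open until it stands exactly above the set pointer under it, and let go. Do not shift the set pointer, and leave the beaker under the spout and the petri dish and marker pen where they are.

Things in the scene. Friction and masses are not known exactly. Their poses are not given: they have to be found in the camera images.
- feed_valve: Brass and steel ball valve on an aluminium foot 110 x 140 mm, fixed to the table; origin under the lever's turning axis, on the table. Place and heading vary; it may stand left or right of the flow meter. +y points along the pipe to the spout (105 mm out, a beaker under it), a riser pipe stands 98 mm out at -y. A round dial, 124 mm across, top at 132 mm, lies under the lever.
- valve_axis (a point): Point on the vertical turning axis of the valve lever, at the lever's mid-height, 170 mm above the table; axes as feed_valve. The shut lever points along -x. Nothing of the valve is higher than 186 mm.
- valve_lever (a joint): Lever angle in rad: 0 = shut (stop; lever square to the pipe, pointing to -x of the valve), 1.571 = fully open (lever along the pipe, over the riser, away from the spout). Grows anticlockwise seen from above. It starts shut, turns with a steady friction of about 0.2 N m and stays where it is left.
- lever_grip (a point): Middle of the lever's black grip, 82 mm from the turning axis, 170 mm above the table (mid-height). The grip is a bar 62 mm long, 16 mm wide, 22 mm high, its outer end 112 mm from the axis; pinch it across its width from above. 21 mm are free between it and the set pointer's arm below. x points along the lever towards the turning axis, z up.
- set_pointer (a joint): Angle of the set pointer in rad, on the same scale as the lever: the lever is at the set opening when joint valve_lever equals this value. Between about 0.6 and 1.25; it differs from run to run. Stiff; it is not to be moved.
- pointer_tip (a point): Top of the upright fin at the outer end of the set pointer, a dark steel arm 8 mm wide lying on the dial under the lever (top of the arm at 138 mm). The fin is 12 mm long, 6 mm wide, its middle 126 mm from the turning axis, its top 165 mm above the table; the lever ends 8 mm short of it. x points along the pointer towards the turning axis.
- trim_knob (a joint): Angle of the trim knob in rad: 0 = its pointed end is at the long zero mark; grows anticlockwise seen from above. It starts between about 0.5 and 1.3, turns with a steady friction of about 0.05 N m and stays where it is left; stops at -1.8 and 1.8.
- knob_grip (a point): Grip point of the trim knob, on its vertical turning axis, 48 mm above the table. The knob is a black bar 14 mm wide, 46 mm long, from 23 to 60 mm above the table, one end pointed, a white line on that half; pinch it across its width from above. Its well is 100 mm across, floor at 20 mm, rim at 64 mm, so open the fingers only part way. x points along the bar to the pointed end, z up.
- zero_mark (a point): Long wide raised white mark on the rim of the well, 57 mm from the knob's axis, on top of the flow meter, 64 mm above the table. The meter is a grey console 130 mm wide, 169 mm deep, fixed to the table; place and heading vary. x points from the knob's axis outward through the mark, to the rear housing (78 mm high, beginning 64 mm from the axis).
- beaker_centre (a point): Centre (35 mm up) of the glass beaker, 52 mm across and 70 mm high, loose, standing under the spout of the valve. It stays there.
- petri_dish: Closed petri dish, 62 mm across, 14 mm high, loose on the table near its front edge; origin under its centre. It stays there.
- marker_pen: Marker pen 121 mm long, 14 mm high, loose on the table near its front edge; origin under its centre. It stays there.

How it is judged:
By the outcome, as a careful person would: the job done as asked, in the order asked, and still so for the second after the job is handed in, with the robot touching nothing.
It also fails if it takes over 48 s, if anything falls off the work surface, if the arm or the gripper's body presses on something with over 40 N, if the wrist force passes 120 N, or if a joint passes its speed limit or range.

### The arm

A 6-joint arm with a two-finger parallel gripper is mounted at the origin on a cart in front of the work surface, level with it; the furniture and walls round the work are solid. World frame = base frame: x ahead of the robot, y to its left, z up, the work surface at z = 0. Lengths are in m, angles in rad, forces in N, time in s.
With the tool pointing down it reaches from about 0.3 to 0.95 m from the base axis. Payload 3.1 kg.
Tool frame: the origin (TCP) lies midway between the tips of the shut fingers; the grasp point (between the pads) lies 19 mm behind it; z points along the fingers, y is the line along which they close (so a half turn about z gives the same grasp; the last joint's range is limited). The gripper opens to 85 mm and grips with 20 to 120 N. Pads are 22 mm wide; open, the fingers measure 114 mm over their backs; the gripper's body (76 mm by 85 mm) begins 54 mm behind the grasp point. The pads swing forward as they close: fully open they stand 13 mm farther back than shut.
Start: joints at [1.075, 0.308, 1.634, -0, 1.2, -0.07], TCP at [0.258, 0.569, 0.231] pointing down, gripper open.
Joint ranges: [-3.06, 3.06], [-0.79, 1.96], [0.05, 2.63], [-1.19, 4.34], [0.05, 2.64], [-2.94, 2.94]. Speed limits (rad/s): [2.79, 2.79, 3.14, 3.14, 3.14, 3.14].

### API

Orientations are given as [roll, pitch, yaw] about the fixed x, y, z axes, in that order (R = Rz(yaw) Ry(pitch) Rx(roll)).
In Python, from station import arm, optics gives the robot as it stands.
- The arm moves only by the shell command python3 -m crank 'ROWS' [FORCE]. ROWS is JSON, a list of rows, each a list of 3 entries, a list of its own where there are three numbers: the shift along the tool's x, y, z in m, then the turn, a rotation vector about the tool's x, y, z in rad, then the finger opening in m, from 0 to 0.0854. In form: [[[x, y, z], [wx, wy, wz], claw], ...]. A call has exactly 10 rows; each row is the pose to reach, as a shift and turn from the pose commanded when the call began, along the tool's axes at that moment; what a row does not reach only later rows make up. A row lasts 1/8 s, in which the tool goes at most 62.5 mm and 10.7 degrees, less where a joint would pass 70% of its speed; a pose out of reach is approached as far as the arm can. A call with a gripper value outside its range is refused whole. The fingers move at their own pace and stop on an object; FORCE is the grip in N (left out, the last holds). Time passes only in rows, so rows that repeat a pose let the fingers close, or fill a call up. It gives the time, the measured TCP pose, the force, the opening and the grip force at its end, in the units of the state.
- arm.get_obs(): the state, without advancing time (a new reading comes with each control period).
- optics.snapshot(name): name is "scene" or "top"; returns the picture (420x560x3 uint8, red, green, blue); there is no depth.
- optics.camera_model(name): a dict with "camera_matrix" (3x3 intrinsics, pixels), "camera_from_world" (4x4, takes a point from world to camera coordinates). Camera axes: x right, y down, z forward; pixel columns grow to the right and rows downward; lengths in m; the calibration is good to about 2 mm. A picture is of the moment at which its call begins. camera_model takes no time and is no camera call.
- arm.job_done(): hands the job in; it is judged then, once.
Trained networks look in the newest picture that a camera, given by its name, has taken for a name from the list of things; names that differ only in an ending like _2 or _b are one class to them, and where a whole thing is asked for, a point or a joint stands for the part that bears it (a point fixed in the world has none). Each returns a list of dicts, best first, with "conf" (0 to 1); they miss things now and then, are a little off and sometimes report something else, mostly with a low value. They report only what shows in the picture. A call takes as long as a camera call.
- optics.outline_of(camera, query): "pixels" (420x560 bool, what is visible of it) and "location" ([column, row] in pixels, amid what is visible of it).
- optics.tip_of(camera, query): "location" ([column, row] in pixels: a listed point, or the origin of a listed thing).
The state is a dict: "time": time; "joint_pos": joint angles; "joint_velocities": joint speeds; "tau": joint torques, N m; "tcp_pos": TCP position; "eef_rot": TCP orientation; "contact_force": force on the tool from outside, world axes, zero at the start; "moment": the same for the moment, N m; "finger_gap": finger opening in m; "grip_force": force on a finger pad.
Only numpy, scipy, OpenCV 4.12 (cv2) and the standard library are available. Lean on these libraries where they do the work, as an engineer would, in place of code of your own. Each camera call takes 0.05 s, during which the arm holds its last target. There are 200 camera calls.

## Working session

There is one attempt and no reset: what is moved stays moved. The work goes in short steps, Python scripts to look and compute and a shell command to move; the robot and the scene stay as the last step left them, time stands still between calls to the robot, and variables do not carry over. Pictures are saved under pics/ and viewed, at most 10 in all, crops included, and the job is handed in when it is done.

```bash
ls; mkdir -p pics
cat > h.py <<'E'
import numpy as np, cv2
from station import arm, optics
from scipy.spatial.transform import Rotation as R
def ray(cam,px):
    m=optics.camera_model(cam);K=np.array(m["camera_matrix"]);T=np.array(m["camera_from_world"])
    d=T[:3,:3].T@np.linalg.solve(K,[px[0],px[1],1.]);o=-T[:3,:3].T@T[:3,3]
    return o,d
def onz(cam,px,z):
    o,d=ray(cam,px);return o+d*(z-o[2])/d[2]
def proj(cam,p):
    m=optics.camera_model(cam);K=np.array(m["camera_matrix"]);T=np.array(m["camera_from_world"])
    q=K@(T[:3,:3]@np.array(p)+T[:3,3]);return q[:2]/q[2]
def snap(cam,name):
    im=optics.snapshot(cam);cv2.imwrite(f"pics/{name}.png",im[:,:,::-1]);return im
E
python3 - <<'E'
from h import *
np.set_printoptions(precision=4,suppress=True)
Z=dict(valve_axis=.17,lever_grip=.17,pointer_tip=.165,knob_grip=.048,zero_mark=.064,beaker_centre=.035,feed_valve=0,petri_dish=0,marker_pen=0)
ims=[]
for c in("scene","top"):
    ims.append(snap(c,c+"0"))
    o,d=ray(c,(280,210));print(c,o,d)
    for n,z in Z.items():
        r=optics.tip_of(c,n)[:2]
        for k in r: print(n,round(k["conf"],2),np.array(k["location"]),onz(c,k["location"],z))
s=arm.get_obs();print(s["time"],s["tcp_pos"],s["eef_rot"],s["finger_gap"])
E
```

```text
pics
scene [-0.0197  0.1865  0.7266] [ 0.6196 -0.4034 -0.6734]
valve_axis 0.8 [331.3 167.4] [ 0.5437 -0.2924  0.17  ]
lever_grip 0.72 [361.1 192.1] [ 0.4589 -0.295   0.17  ]
pointer_tip 0.73 [395.9 181.2] [ 0.4547 -0.3742  0.165 ]
knob_grip 0.9 [212.2 243.2] [ 0.5911 -0.0588  0.048 ]
zero_mark 0.88 [194.2 218.8] [ 0.6544 -0.052   0.064 ]
beaker_centre 0.75 [285.1 243. ] [ 0.5304 -0.1856  0.035 ]
beaker_centre 0.54 [318.7 307.5] [ 0.371  -0.1528  0.035 ]
feed_valve 0.93 [323.  235.6] [ 0.5356 -0.2839  0.    ]
petri_dish 0.94 [314.8 306.2] [ 0.3968 -0.1656  0.    ]
marker_pen 0.71 [386.3 285.5] [ 0.366  -0.3092  0.    ]
marker_pen 0.34 [330.  168.2] [ 0.7148 -0.434   0.    ]
top [ 0.4538 -0.1412  1.2186] [ 0.049  -0.0075 -0.9991]
valve_axis 0.61 [352.1 189.8] [ 0.545  -0.2929  0.17  ]
pointer_tip 0.79 [392.5 237.1] [ 0.4507 -0.3726  0.165 ]
knob_grip 0.62 [240.1 170.7] [ 0.5994 -0.0614  0.048 ]
zero_mark 0.92 [236.3 144. ] [ 0.6568 -0.054   0.064 ]
beaker_centre 0.66 [296.2 201.7] [ 0.5304 -0.1866  0.035 ]
feed_valve 0.97 [340.2 197.7] [ 0.5416 -0.2898  0.    ]
petri_dish 0.6 [291.7 259.6] [ 0.3996 -0.1768  0.    ]
marker_pen 0.76 [352.9 270.6] [ 0.3741 -0.3168  0.    ]
marker_pen 0.23 [291.7 262.4] [ 0.3932 -0.1767  0.    ]
1.0 [0.2582 0.5692 0.2313] [ 3.1416 -0.      2.7158] 0.0854739664809382
```

```bash
python3 -c "
import cv2
a=cv2.imread('pics/top0.png');cv2.imwrite('pics/v1.png',cv2.resize(a,(800,600)))"
```

```text
(no output)
```

View pics/v1.png

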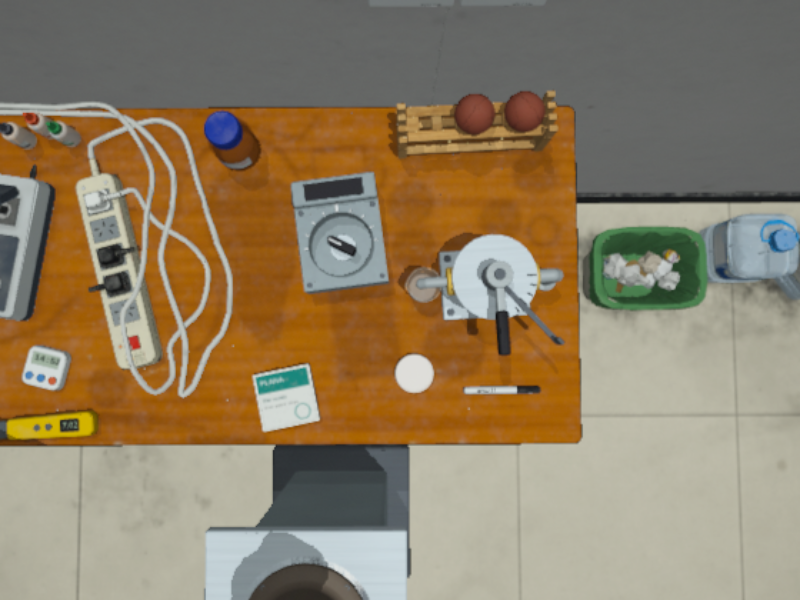

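View pics/scene0.png

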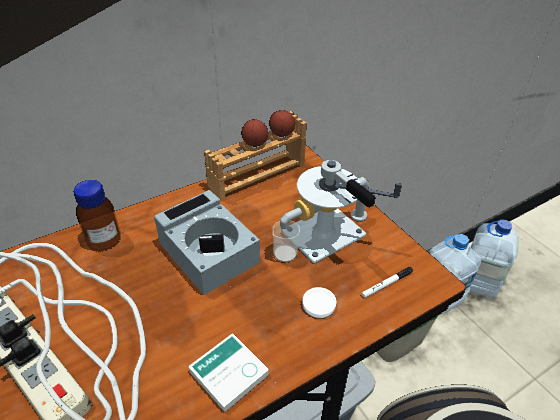

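The top view (800x600 scale) shows the meter at about (340,240), with the knob pointing to the upper left. The valve is at (498,272), its lever pointing down and the set pointer's tip at (560,342). The scene view agrees. Next I'll get the angles.

Run:
```python
from h import *
np.set_printoptions(precision=4,suppress=True)
t=cv2.imread('pics/top0.png');s=cv2.imread('pics/scene0.png')
f=lambda im,x,y,w,h,S=(400,300):cv2.resize(im[y:y+h,x:x+w],S,interpolation=cv2.INTER_CUBIC)
cv2.imwrite('pics/v2.png',np.vstack([np.hstack([f(t,190,115,100,75),f(t,300,165,100,75)]),np.hstack([f(s,160,190,100,75),f(s,290,145,120,90)])]))
for c in("top","scene"):
  for q,z in(("trim_knob",.060),("set_pointer",.138),("valve_lever",.17),("zero_mark",.064)):
    for k in optics.outline_of(c,q)[:1]:
        ys,xs=np.nonzero(k["pixels"]);
        P=np.array([onz(c,(x,y),z)[:2] for x,y in zip(xs,ys)])
        w,v=np.linalg.eigh(np.cov(P.T));d=v[:,1]
        print(c,q,k["conf"],len(xs),P.mean(0),np.degrees(np.arctan2(d[1],d[0])),np.sqrt(w))
```

```text
top set_pointer 0.59 261 [ 0.4817 -0.3411] -136.2424738968726 [0.0029 0.0308]
top valve_lever 0.59 655 [ 0.5045 -0.2888] -176.82824943610214 [0.0073 0.0392]Traceback (most recent call last):
  File "<stdin>", line 10, in <module>
  File "h.py", line 9, in onz
    o,d=ray(cam,px);return o+d*(z-o[2])/d[2]
        ~~~^^^^^^^^
  File "h.py", line 5, in ray
    m=optics.camera_model(cam);K=np.array(m["camera_matrix"]);T=np.array(m["camera_from_world"])
ValueError: time passes only in moves, steps and waits
```

View pics/v2.png

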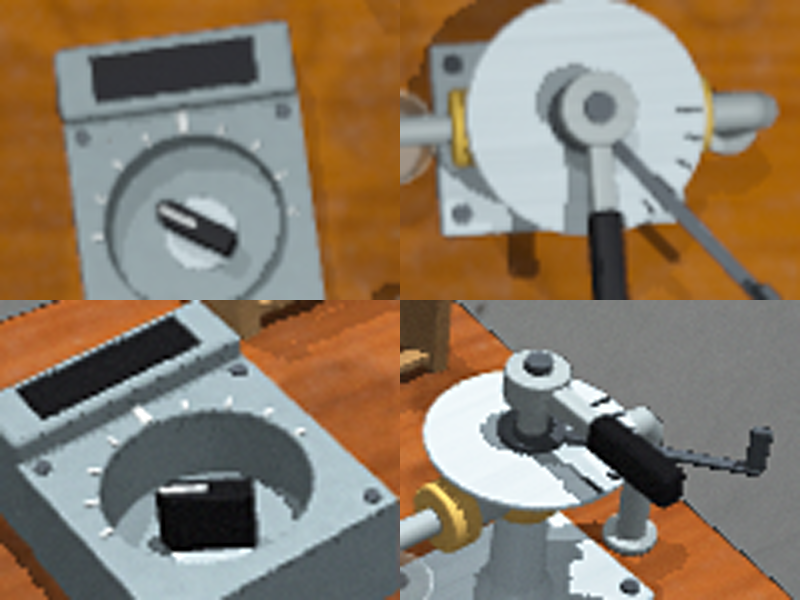

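The crops show the knob from its pointed end at (157,202) to its other end at (235,247). The zero mark is at (182,121) and the meter's screws at (83,138) and (284,111). The lever points down, and the fin is at (765,290) in the top right panel.

```bash
python3 - <<'E'
import re
s=open('h.py').read()
s=s.replace("def ray","import functools\n@functools.lru_cache(None)\ndef cm(c): return optics.camera_model(c)\ndef ray",1).replace("m=optics.camera_model(cam)","m=cm(cam)")
open('h.py','w').write(s)
E
python3 - <<'E'
from h import *
np.set_printoptions(precision=4,suppress=True)
def at(cam,x0,y0,sc,x,y,z): return onz(cam,(x0+(x+.5)/sc-.5,y0+(y+.5)/sc-.5),z)[:2]
T=lambda x,y,z:at("top",190,115,4,x,y,z)
S=lambda x,y,z:at("scene",160,190,4,x,y-300,z)
ang=lambda d:np.degrees(np.arctan2(d[1],d[0]))
for nm,f,a,b,z,off in (("screwsT",T,(83,138),(284,111),.064,90),("dispT",T,(92,58),(254,37),.078,90),("dispTb",T,(95,102),(258,80),.078,90),("houseT",T,(56,52),(289,22),.078,90),
  ("screwsS",S,(43,468),(239,370),.064,90),("dispS",S,(18,388),(177,317),.078,90),("dispSb",S,(40,418),(200,347),.078,90)):
    p,q=f(*a,z),f(*b,z);print(nm,ang(q-p)+off,np.linalg.norm(q-p),(p+q)/2)
print("knob T",ang(T(157,202,.06)-T(235,247,.06)),(T(157,202,.06)+T(235,247,.06))/2)
print("mark",T(182,121,.064),S(143,412,.064))
for c in("top","scene"):
  for q,z in(("trim_knob",.060),("set_pointer",.138),("valve_lever",.17)):
    for k in optics.outline_of(c,q)[:1]:
        ys,xs=np.nonzero(k["pixels"]);P=np.array([onz(c,(x,y),z)[:2] for x,y in zip(xs,ys)])
        w,v=np.linalg.eigh(np.cov(P.T));print(c,q,len(xs),P.mean(0),ang(v[:,1]))
E
```

```text
screwsT 7.4898850629408 0.11193639796250901 [ 0.6529 -0.0523]
dispT 7.234696259893781 0.08930674510687693 [ 0.693  -0.0475]
dispTb 7.532067134265745 0.08978416216778058 [ 0.6689 -0.0495]
houseT 7.1864072648166655 0.1284800181481556 [ 0.6988 -0.0473]
screwsS 7.5581097453188875 0.11260979586692867 [ 0.6525 -0.054 ]
dispS 5.6905437992668055 0.08985386842370549 [ 0.6932 -0.05  ]
dispSb 4.802887839338794 0.08868026892542157 [ 0.6671 -0.0505]
knob T 59.715591282345024 [ 0.5978 -0.0589]
mark [ 0.6548 -0.0514] [ 0.6563 -0.0554]
top set_pointer 261 [ 0.4817 -0.3411] -136.2424738968726
top valve_lever 655 [ 0.5045 -0.2888] -176.82824943610214
scene trim_knob 483 [ 0.5784 -0.0524] 164.18054222413562
scene set_pointer 363 [ 0.497  -0.3275] 50.85587528812449
scene valve_lever 909 [ 0.4954 -0.289 ] -176.84078174451778
```

```bash
cat >> h.py <<'E'
def go(x,y,z,yawdeg):
    "shift/turn in tool axes from the present pose to a tool-down pose"
    s=arm.get_obs();A=R.from_euler('xyz',s["eef_rot"])
    B=R.from_euler('xyz',[np.pi,0,np.radians(yawdeg)])
    return A.inv().apply(np.array([x,y,z])-s["tcp_pos"]).round(4),(A.inv()*B).as_rotvec().round(4)
E
python3 -c "
from h import *
print(go(.5985,-.0605,.14,59.7))"
```

```text
(array([-0.57  , -0.4329,  0.0913]), array([0.    , 0.    , 1.6739]))
```

```bash
python3 -m crank '[[[-0.57,-0.433,0.04],[0,0,1.674],0.04],[[-0.57,-0.433,0.04],[0,0,1.674],0.04],[[-0.57,-0.433,0.04],[0,0,1.674],0.04],[[-0.57,-0.433,0.04],[0,0,1.674],0.04],[[-0.57,-0.433,0.04],[0,0,1.674],0.04],[[-0.57,-0.433,0.04],[0,0,1.674],0.04],[[-0.57,-0.433,0.04],[0,0,1.674],0.04],[[-0.57,-0.433,0.09],[0,0,1.674],0.04],[[-0.57,-0.433,0.09],[0,0,1.674],0.04],[[-0.57,-0.433,0.09],[0,0,1.674],0.04]]' 40; python3 -c "
from h import *
s=arm.get_obs();print(s['joint_pos']);print(go(.5985,-.0605,.14,59.7))"
```

```text
time: 2.75
tcp_pos: [0.5536, 0.0224, 0.164]
eef_rot: [3.141, -0.001, 1.04]
contact_force: [-0.9, 0.8, 0.2]
finger_gap: 0.0401
grip_force: 0.0
[-3.82931376e-02  2.47410521e-01  1.85937723e+00  3.12676288e-04
  1.03351817e+00  4.91872871e-01]
(array([-0.0488,  0.0806,  0.024 ]), array([ 0.001 , -0.0008, -0.0015]))
```

```bash
python3 -m crank '[[[-0.049,0.08,0.024],[0,0,0],0.04],[[-0.049,0.08,0.024],[0,0,0],0.04],[[-0.049,0.08,0.04],[0,0,0],0.04],[[-0.049,0.08,0.06],[0,0,0],0.04],[[-0.049,0.08,0.06],[0,0,0],0.04],[[-0.049,0.08,0.06],[0,0,0],0.04],[[-0.049,0.08,0.06],[0,0,0],0.04],[[-0.049,0.08,0.06],[0,0,0],0.04],[[-0.049,0.08,0.06],[0,0,0],0.04],[[-0.049,0.08,0.06],[0,0,0],0.04]]' 40; python3 -c "
from h import *
print(go(.5985,-.0605,.031,59.7))
a=snap('scene','s2');b=snap('top','t2')
f=lambda im,x,y,w,h:cv2.resize(im[y:y+h,x:x+w,::-1],(400,300),interpolation=cv2.INTER_CUBIC)
cv2.imwrite('pics/v3.png',np.hstack([f(a,150,150,140,105),f(b,190,105,120,90)]))"
```

```text
time: 4.0
tcp_pos: [0.597, -0.0584, 0.1042]
eef_rot: [3.141, -0.0, 1.042]
contact_force: [-0.6, -0.1, 1.0]
finger_gap: 0.04
grip_force: 0.0
(array([-0.0011,  0.0023,  0.0732]), array([ 0.0003, -0.0001, -0.0002]))
```

View pics/v3.png

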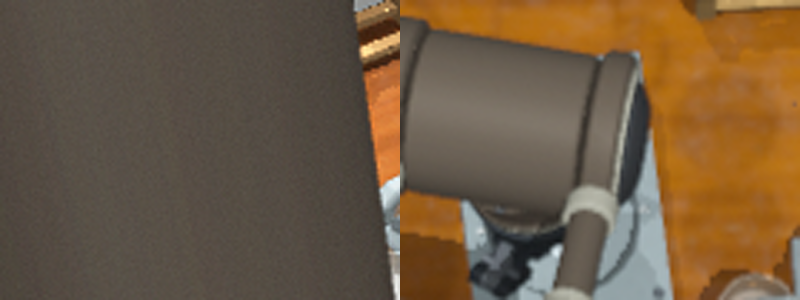

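The arm hides the knob in both views, so I'll go down using the measured position.

```bash
python3 -m crank '[[[-0.001,0.002,0.03],[0,0,0],0.04],[[-0.001,0.002,0.045],[0,0,0],0.04],[[-0.001,0.002,0.06],[0,0,0],0.04],[[-0.001,0.002,0.073],[0,0,0],0.04],[[-0.001,0.002,0.073],[0,0,0],0.04],[[-0.001,0.002,0.073],[0,0,0],0.04],[[-0.001,0.002,0.073],[0,0,0],0.01],[[-0.001,0.002,0.073],[0,0,0],0.005],[[-0.001,0.002,0.073],[0,0,0],0.005],[[-0.001,0.002,0.073],[0,0,0],0.005]]' 30; python3 -c "
from h import *
s=arm.get_obs();print(s['moment'],s['contact_force']);print(go(.5985,-.0605,.031,7.35))"
```

```text
time: 5.35
tcp_pos: [0.5977, -0.0595, 0.0318]
eef_rot: [-3.14, -0.0, 1.042]
contact_force: [-2.2, 4.0, 5.1]
finger_gap: 0.0135
grip_force: 32.3
[0.42272893 0.55004045 0.01434038] [-2.23827382  4.04075305  5.08266884]
(array([-0.0005,  0.0012,  0.0008]), array([-1.600e-03,  3.000e-04,  9.133e-01]))
```

```bash
python3 -m crank '[[[0,0.001,0],[0,0,0.13],0.005],[[0,0.001,0],[0,0,0.26],0.005],[[0,0.001,0],[0,0,0.39],0.005],[[0,0.001,0],[0,0,0.52],0.005],[[0,0.001,0],[0,0,0.65],0.005],[[0,0.001,0],[0,0,0.78],0.005],[[0,0.001,0],[0,0,0.88],0.005],[[0,0.001,0],[0,0,0.913],0.005],[[0,0.001,0],[0,0,0.913],0.005],[[0,0.001,0],[0,0,0.913],0.005]]' 30; python3 -c "
from h import *
s=arm.get_obs();print(s['moment'],s['contact_force'],np.degrees(s['eef_rot'][2]));print(go(.5985,-.0605,.031,7.35))"
```

```text
time: 6.6
tcp_pos: [0.598, -0.0599, 0.0318]
eef_rot: [-3.14, 0.002, 0.128]
contact_force: [-3.8, 3.6, 7.3]
finger_gap: 0.0129
grip_force: 32.4
[ 0.4537426   0.80140925 -0.07087916] [-3.81222279  3.64064407  7.31221172] 7.359050830206764
(array([0.0004, 0.0006, 0.0008]), array([-0.0016,  0.0022,  0.0002]))
```

```bash
python3 -m crank '[[[0,0,0],[0,0,0],0.03],[[0,0,0],[0,0,0],0.04],[[0,0,0],[0,0,0],0.04],[[0,0,-0.04],[0,0,0],0.04],[[0,0,-0.1],[0,0,0],0.04],[[0,0,-0.15],[0,0,0],0.04],[[0,0,-0.21],[0,0,0],0.04],[[-0.06,0.06,-0.22],[0,0,0],0.04],[[-0.12,0.12,-0.22],[0,0,0],0.04],[[-0.15,0.17,-0.22],[0,0,0],0.04]]' 30
python3 - <<'E'
from h import *
snap('top','t4');snap('scene','s4')
t=cv2.imread('pics/t4.png');s=cv2.imread('pics/s4.png');t0=cv2.imread('pics/top0.png');s0=cv2.imread('pics/scene0.png')
f=lambda im,x,y,w,h:cv2.resize(im[y:y+h,x:x+w],(400,300),interpolation=cv2.INTER_CUBIC)
cv2.imwrite('pics/v4.png',np.vstack([np.hstack([f(t,190,115,100,75),f(t0,325,175,80,60)+0]),np.hstack([f(s,160,190,100,75),f(s0,320,150,80,60)])]))
E
```

```text
time: 7.85
tcp_pos: [0.4909, -0.2148, 0.251]
eef_rot: [3.141, -0.001, 0.13]
contact_force: [1.1, -0.4, 0.6]
finger_gap: 0.04
grip_force: 0.0
```

View pics/v4.png

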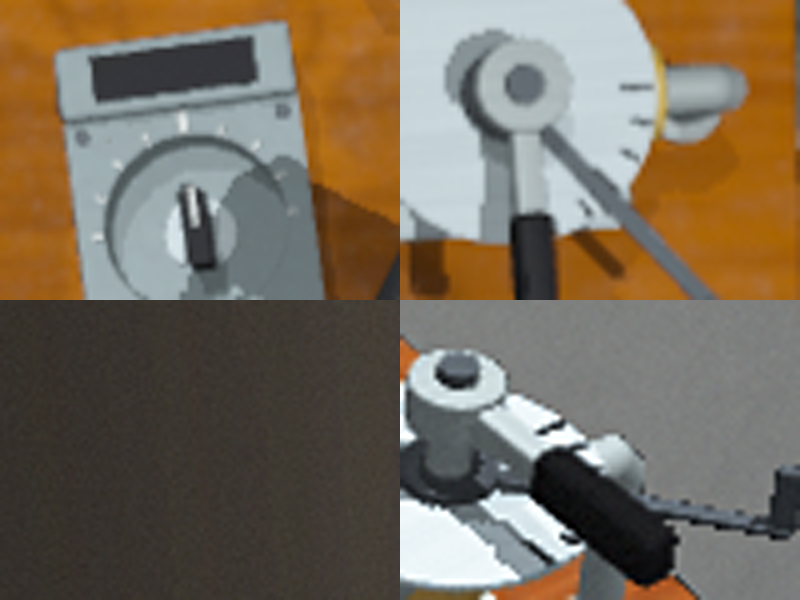

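Top-left panel: the knob now points up at the zero mark, tip at (187,184) and tail at (204,268), with the mark at (182,121). The scene camera is blocked by the arm. The set pointer's arm is clear in the top view, running toward (700,295).

Run:
```python
from h import *
np.set_printoptions(precision=4,suppress=True)
ang=lambda d:np.degrees(np.arctan2(d[1],d[0]))
px=lambda x0,y0,sc,x,y:(x0+(x+.5)/sc-.5,y0+(y+.5)/sc-.5)
T=lambda x,y,z:onz("top",px(190,115,4,x,y),z)[:2]
print("knob",ang(T(187,184,.06)-T(204,268,.06)),ang(T(182,121,.064)-T(195.5,226,.06)))
print("hubT",onz("top",px(325,175,5,122.5,84),.186),"hubS",onz("scene",px(320,150,5,58,68),.186))
V=np.array([.5443,-.2926])
for c in("top",):
  for q,z in(("set_pointer",.138),("valve_lever",.181),("pointer_tip",.165)):
    for k in optics.outline_of(c,q)[:1]:
      ys,xs=np.nonzero(k["pixels"]);P=np.array([onz(c,(x,y),z)[:2] for x,y in zip(xs,ys)])
      r=np.linalg.norm(P-V,axis=1);Q=P[(r>.035)&(r<.112)]
      if len(Q)<5: print(q,len(P),P.mean(0));continue
      w,v=np.linalg.eigh(np.cov(Q.T));d=v[:,1]*np.sign(-v[0,1]);m=Q.mean(0)
      print(c,q,k["conf"],len(Q),m,ang(d),"fromV",ang(m-V),"r",r.min(),r.max(),np.sqrt(w))
  for n,z in(("pointer_tip",.165),("lever_grip",.17),("valve_axis",.17),("zero_mark",.064),("knob_grip",.048)):
    for k in optics.tip_of(c,n)[:1]: p=onz(c,k["location"],z)[:2];print(n,k["conf"],p,ang(p-V),np.linalg.norm(p-V))
```

```text
knob 11.436159400300326 7.1362097836314335
hubT [ 0.5405 -0.2847  0.186 ] hubS [ 0.5378 -0.286   0.186 ]
set_pointer 43 [ 0.4509 -0.3709]
pointer_tip 0.62 [ 0.4468 -0.3753] -139.69471436061644 0.12789165713301207
valve_axis 0.73 [ 0.534  -0.2902] 166.83735137181458 0.010542704770648103
zero_mark 0.87 [ 0.657 -0.052] 64.89792164690856 0.2656458389739459
knob_grip 0.58 [ 0.6036 -0.058 ] 75.80081398386379 0.24194412596604487
```

Run:
```python
from h import *
from scipy.optimize import least_squares
np.set_printoptions(precision=4,suppress=True)
ang=lambda d:np.degrees(np.arctan2(d[1],d[0]))
V0=np.array([.542,-.289])
# dial edge: sample radially at z=.132, find strongest gradient near r=62mm
for c,f in(("top","top0"),("scene","scene0")):
    g=cv2.cvtColor(cv2.imread(f'pics/{f}.png'),cv2.COLOR_BGR2LAB).astype(np.float32);g=g[:,:,0]-1.5*(g[:,:,2]-128)
    def prof(a,rs,z,C):
        p=np.array([proj(c,[C[0]+r*np.cos(a),C[1]+r*np.sin(a),z]) for r in rs],np.float32)
        return cv2.remap(g,p[:,0],p[:,1],cv2.INTER_LINEAR).ravel()
    rs=np.arange(.048,.076,.0005);E=[]
    for a in np.radians(np.arange(0,360,3)):
        d=np.gradient(cv2.GaussianBlur(prof(a,rs,.132,V0)[None],(0,0),2)[0]);i=d.argmin()
        if -d[i]>1.5 and 3<i<len(rs)-4: E.append(V0+rs[i]*np.array([np.cos(a),np.sin(a)]))
    E=np.array(E)
    r=least_squares(lambda q:np.linalg.norm(E-q[:2],axis=1)-.062,V0,loss='soft_l1',f_scale=.001)
    r2=least_squares(lambda q:np.linalg.norm(E-q[:2],axis=1)-q[2],[*V0,.062],loss='soft_l1',f_scale=.001)
    print(c,len(E),r.x,r2.x,np.median(abs(r.fun)))
# pointer arm in top: dark arm across dial/wood; sweep angle about candidate
t=cv2.imread('pics/top0.png');s=cv2.imread('pics/scene0.png')
h=lambda im,x,y,w,h:cv2.resize(im[y:y+h,x:x+w],(400,300),interpolation=cv2.INTER_CUBIC)
cv2.imwrite('pics/v5.png',np.vstack([np.hstack([h(t,335,180,72,54+9),h(t,365,205,40,30)]),np.hstack([h(s,340,160,80,60),h(s,380,165,32,24)])]))
for a in (T:=[(392.5,237.1)]): print(ang(onz("top",a,.165)[:2]-V0))
```

```text
top 119 [ 0.5411 -0.286 ] [ 0.541  -0.286   0.0622] 0.0003744470067487682
scene 105 [ 0.5392 -0.2872] [ 0.5391 -0.2874  0.0624] 0.00048634062453282306
-137.49888295022623
```

View pics/v5.png

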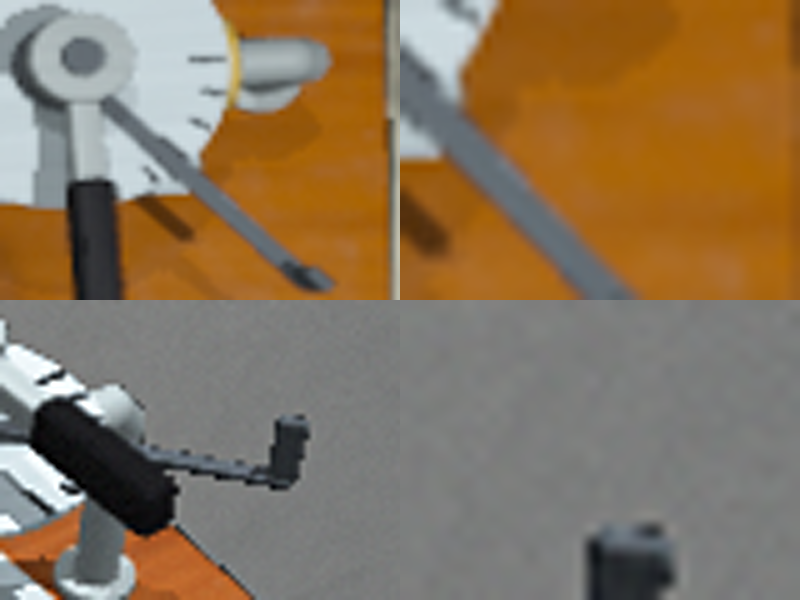

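The dial fits put the axis at (0.540, -0.2865), which matches the hub centre; the network's point was a few mm off. In the bottom-right panel the fin's top is at about (632,535). In the top view it's at about (315,280), with the pointer arm's centreline running from (120,110) to (285,265).

Run:
```python
from h import *
from scipy.optimize import minimize
np.set_printoptions(precision=4,suppress=True)
ang=lambda d:np.degrees(np.arctan2(d[1],d[0]))
C={"top":np.array([.541,-.286]),"scene":np.array([.5392,-.2872])}
for c,px in(("scene",(398.1,183.3)),("scene",(395.9,181.2)),("top",(391.3,238.4)),("top",(392.5,237.1))):
    d=onz(c,px,.165)[:2]-C[c];print(c,ang(d),np.linalg.norm(d))
# matched filter: ray from the axis; centreline = darkness centroid across the line
def line(c,f,z,half,r0,r1,a0,key):
    g=key(cv2.imread(f'pics/{f}.png').astype(np.float32)); A=[]
    offs=np.arange(-.014,.0141,.0005)
    for r in np.arange(r0,r1,.002):
        u=np.array([np.cos(a0),np.sin(a0)]);n=np.array([-u[1],u[0]])
        p=np.array([proj(c,[*(C[c]+u*r+n*o),z]) for o in offs],np.float32)
        v=cv2.remap(g,p[:,0],p[:,1],cv2.INTER_LINEAR).ravel()
        k=[v[abs(offs-o)<=half].mean()-v[(abs(offs-o)>half)&(abs(offs-o)<half+.004)].mean() for o in offs[10:-10]]
        A.append((r,offs[10:-10][int(np.argmax(k))]))
    A=np.array(A);s=np.median(A[:,1]/A[:,0]);pf=np.polyfit(A[:,0],A[:,1],1)
    print(c,f,"through axis:",np.degrees(a0+s),"free:",np.degrees(a0+pf[0]),"offset",pf[1],A[::6,1]*1e3)
blue=lambda im:im[:,:,0]-im[:,:,2]          # grey/dark against orange wood
for a in(-137.5,-140): line("top","top0",.138,.004,.068,.112,np.radians(a),blue)
dark=lambda im:-im.sum(2)
line("top","top0",.181,.008,.06,.1,np.radians(183),lambda im:-im[:,:,2])
s=arm.get_obs();print(s["tcp_pos"],s["joint_pos"])
```

```text
scene -136.55896779608705 0.12550871507051123
scene -134.15955275405742 0.12123823242327643
top -137.79275866680146 0.1253181510479368
top -136.17634233750653 0.12510039888774915
top top0 through axis: -137.1851500038834 free: -135.67209963721675 offset -0.002566629023150761 [-5.   0.5  0.5  0.5]
top top0 through axis: -137.13521102434586 free: -135.45451325714959 offset -0.002878881987577632 [-2.5  4.   4.5  5. ]
top top0 through axis: 182.15741500716055 free: 183.39065304213463 offset -0.001759740259740249 [-1.5 -1.  -1.5 -0.5]
[ 0.4927 -0.2125  0.2503] [-0.4885  0.1198  1.8225  0.0002  1.1996  0.9512]
```

```bash
python3 -c "
from h import *
print(go(.458,-.2904,.154,2.7))"
```

```text
(array([-0.0445,  0.0727,  0.0963]), array([-0.0003,  0.0001,  0.0838]))
```

```bash
python3 -m crank '[[[-0.0445,0.0727,0],[0,0,0.084],0.045],[[-0.0445,0.0727,0],[0,0,0.084],0.045],[[-0.0445,0.0727,0],[0,0,0.084],0.045],[[-0.0445,0.0727,0],[0,0,0.084],0.045],[[-0.0445,0.0727,0.02],[0,0,0.084],0.045],[[-0.0445,0.0727,0.03],[0,0,0.084],0.045],[[-0.0445,0.0727,0.03],[0,0,0.084],0.045],[[-0.0445,0.0727,0.03],[0,0,0.084],0.045],[[-0.0445,0.0727,0.03],[0,0,0.084],0.045],[[-0.0445,0.0727,0.03],[0,0,0.084],0.045]]' 30
python3 - <<'E'
from h import *
print(go(.458,-.2904,.154,2.7))
t=snap('top','t6');s=snap('scene','s6')
f=lambda im,x,y,w,h:cv2.resize(im[y:y+h,x:x+w,::-1],(400,300),interpolation=cv2.INTER_CUBIC)
cv2.imwrite('pics/v6.png',np.vstack([np.hstack([f(t,205,130,64,48),f(t,310,165,100,75)]),np.hstack([f(s,160,190,100,75),f(s,290,130,120,90)])]))
E
```

```text
time: 9.6
tcp_pos: [0.4575, -0.2918, 0.2211]
eef_rot: [3.141, -0.001, 0.045]
contact_force: [-0.1, -0.1, -0.0]
finger_gap: 0.045
grip_force: 0.0
(array([ 0.0005, -0.0014,  0.0671]), array([ 0.0007, -0.0008, -0.0024]))
```

View pics/v6.png

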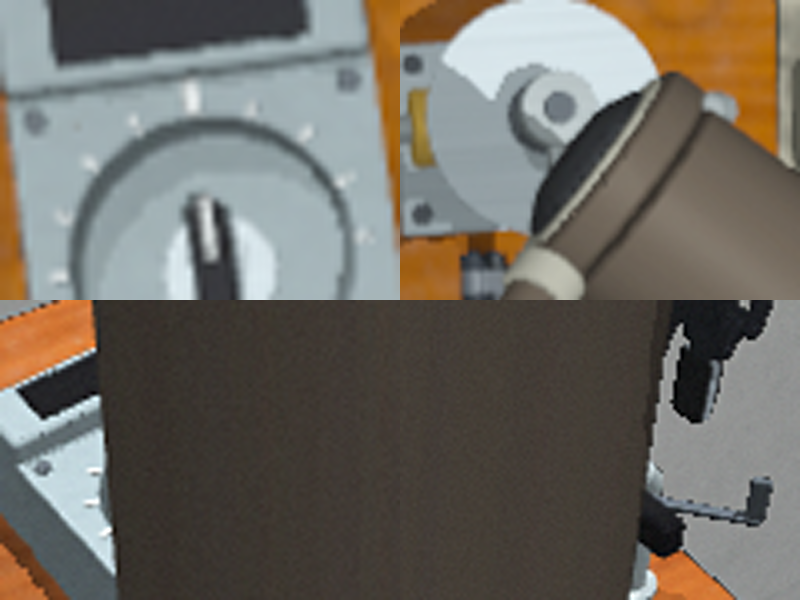

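Top-left panel: the knob's white line runs from (211,260) to (203,197) and extends to the zero mark at (193,97), so the knob is aligned. Now I'll go down onto the lever.

```bash
python3 -m crank '[[[0.0005,-0.0014,0.02],[0,0,0],0.045],[[0.0005,-0.0014,0.035],[0,0,0],0.045],[[0.0005,-0.0014,0.05],[0,0,0],0.045],[[0.0005,-0.0014,0.06],[0,0,0],0.045],[[0.0005,-0.0014,0.067],[0,0,0],0.045],[[0.0005,-0.0014,0.067],[0,0,0],0.045],[[0.0005,-0.0014,0.067],[0,0,0],0.015],[[0.0005,-0.0014,0.067],[0,0,0],0.005],[[0.0005,-0.0014,0.067],[0,0,0],0.005],[[0.0005,-0.0014,0.067],[0,0,0],0.005]]' 30
python3 - <<'E'
from h import *
np.set_printoptions(precision=4,suppress=True)
s=arm.get_obs();print(s['moment'],s['contact_force'],s['tcp_pos'],np.degrees(s['eef_rot']))
A=R.from_euler('xyz',s["eef_rot"]);V=np.array([.540,-.2866]);p=s["tcp_pos"]
d=p[:2]-V;print(np.degrees(np.arctan2(d[1],d[0])),np.linalg.norm(d))
y0=np.degrees(s["eef_rot"][2])
for k in np.linspace(0,1,9)[1:]:
    dy=(42.9-y0)*k;q=V+R.from_euler('z',dy,degrees=True).as_matrix()[:2,:2]@d
    print(A.inv().apply([*(q-p[:2]),0]),-np.radians(dy))
E
```

```text
time: 10.95
tcp_pos: [0.4582, -0.2918, 0.1543]
eef_rot: [3.138, -0.001, 0.046]
contact_force: [-0.5, -4.6, -0.7]
finger_gap: 0.0154
grip_force: 33.4
[-0.5987 -0.0177  0.2865] [-0.4708 -4.5723 -0.6984] [ 0.4582 -0.2918  0.1543] [179.7962  -0.076    2.6287]
-176.39118647436075 0.08199399316335874
[0.0004 0.0072 0.    ] -0.08785838411127415
[0.0015 0.0143 0.0001] -0.1757167682225483
[0.0032 0.0213 0.0001] -0.2635751523338225
[0.0055 0.0281 0.0001] -0.3514335364450966
[0.0084 0.0347 0.0001] -0.4392919205563708
[0.0118 0.0411 0.0002] -0.527150304667645
[0.0158 0.047  0.0002] -0.6150086887789191
[0.0203 0.0527 0.0002] -0.7028670728901932
```

```bash
python3 -m crank '[[[0.0004,0.0072,0],[0,0,-0.088],0.005],[[0.0015,0.0143,0],[0,0,-0.176],0.005],[[0.0032,0.0213,0],[0,0,-0.264],0.005],[[0.0055,0.0281,0],[0,0,-0.351],0.005],[[0.0084,0.0347,0],[0,0,-0.439],0.005],[[0.0118,0.0411,0],[0,0,-0.527],0.005],[[0.0158,0.047,0],[0,0,-0.615],0.005],[[0.0199,0.0521,0],[0,0,-0.695],0.005],[[0.0199,0.0521,0],[0,0,-0.695],0.005],[[0.0199,0.0521,0],[0,0,-0.695],0.005]]' 30
python3 - <<'E'
from h import *
np.set_printoptions(precision=4,suppress=True)
s=arm.get_obs();print(s['moment'],s['contact_force'],s['tcp_pos'],np.degrees(s['eef_rot']))
d=s["tcp_pos"][:2]-[.540,-.2866];print(np.degrees(np.arctan2(d[1],d[0])),np.linalg.norm(d))
t=snap('top','t7');s=snap('scene','s7')
f=lambda im,x,y,w,h:cv2.resize(im[y:y+h,x:x+w,::-1],(400,300),interpolation=cv2.INTER_CUBIC)
cv2.imwrite('pics/v7.png',np.hstack([f(t,310,165,100,75),f(s,310,130,120,90)]))
E
```

```text
time: 12.2
tcp_pos: [0.4797, -0.3427, 0.1543]
eef_rot: [3.139, 0.002, 0.738]
contact_force: [-2.2, -5.6, 2.7]
finger_gap: 0.0156
grip_force: 32.2
[-0.6278  0.4095 -0.0267] [-2.191  -5.6391  2.6512] [ 0.4797 -0.3427  0.1543] [179.8793   0.0999  42.3015]
-137.09307619415702 0.08236584180660834
```

View pics/v7.png

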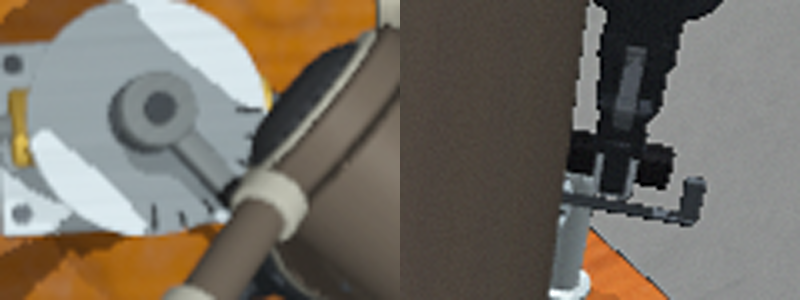

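The lever is in the gripper, just above the pointer arm, with the fin at (692,195). I'll release, clear the view and check.

```bash
python3 -m crank '[[[0,0,0],[0,0,0],0.02],[[0,0,0],[0,0,0],0.035],[[0,0,0],[0,0,0],0.035],[[0,0,-0.03],[0,0,0],0.035],[[0,0,-0.08],[0,0,0],0.035],[[0,0,-0.11],[0,0,0],0.035],[[0.03,-0.05,-0.11],[0,0,0],0.035],[[0.06,-0.1,-0.11],[0,0,0],0.035],[[0.1,-0.15,-0.11],[0,0,0],0.035],[[0.13,-0.2,-0.11],[0,0,0],0.035]]' && python3 -m crank '[[[0.2,-0.3,0],[0,0,0],0.035],[[0.2,-0.3,0],[0,0,0],0.035],[[0.2,-0.3,0],[0,0,0],0.035],[[0.2,-0.3,0],[0,0,0],0.035],[[0.2,-0.3,0],[0,0,0],0.035],[[0.2,-0.3,0],[0,0,0],0.035],[[0.2,-0.3,0],[0,0,0],0.035],[[0.2,-0.3,0],[0,0,0],0.035],[[0.2,-0.3,0],[0,0,0],0.035],[[0.2,-0.3,0],[0,0,0],0.035]]'
python3 - <<'E'
from h import *
t=snap('top','t8');s=snap('scene','s8')
f=lambda im,x,y,w,h:cv2.resize(im[y:y+h,x:x+w,::-1],(400,300),interpolation=cv2.INTER_CUBIC)
cv2.imwrite('pics/v8.png',np.vstack([np.hstack([f(t,190,125,80,60),f(t,325,175,80,60)]),np.hstack([f(s,160,190,100,75),f(s,320,150,96,72)])]))
E
```

```text
time: 13.55
tcp_pos: [0.4407, -0.1037, 0.2636]
eef_rot: [3.142, -0.001, 0.739]
contact_force: [0.3, 0.4, 0.7]
finger_gap: 0.0348
grip_force: 0.0
time: 14.8
tcp_pos: [0.3869, 0.2494, 0.2635]
eef_rot: [3.141, 0.0, 0.738]
contact_force: [-0.3, 0.8, -0.5]
finger_gap: 0.0349
grip_force: 0.0
```

View pics/v8.png

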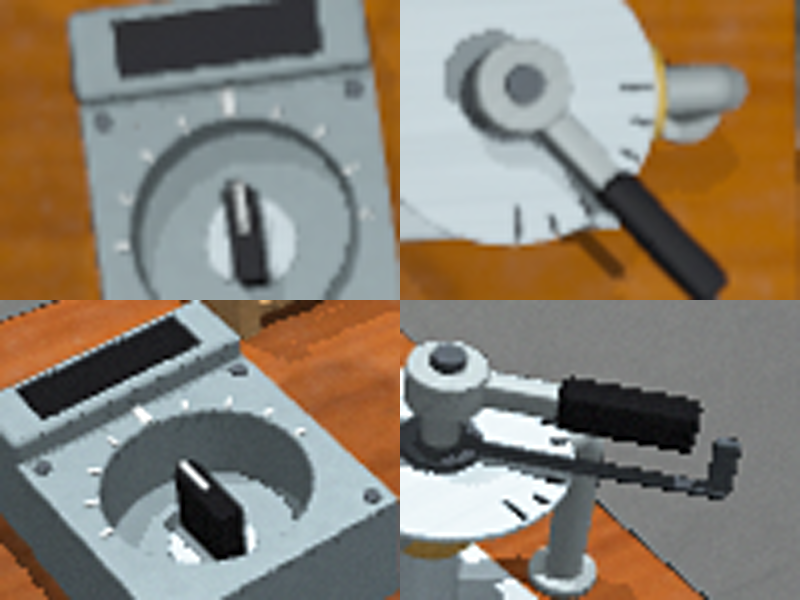

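Bottom-right panel: the lever lies over the pointer arm, its grip end at (697,425) and the fin at (727,450). The knob's line points at the mark at (143,412). I'll check both numerically with box models.

```bash
cat > fit.py <<'E'
from h import *
C={"top":np.array([.541,-.286]),"scene":np.array([.5392,-.2872])}
def box(c,O,a,r0,r1,w,z0,z1):
    u=np.array([np.cos(a),np.sin(a)]);n=np.array([-u[1],u[0]])
    return cv2.convexHull(np.array([proj(c,[*(O+u*r+n*o),z]) for r in(r0,r1) for o in(-w/2,w/2) for z in(z0,z1)],np.float32))[:,0]
def score(c,img,boxes,S=6,pad=4,key=None):
    # contrast between inside the silhouette and a band around it
    m=np.zeros((420*S,560*S),np.uint8)
    for b in boxes: cv2.fillConvexPoly(m,np.round((b+.5)*S-.5).astype(int),1)
    m=cv2.resize(m.astype(np.float32),(560,420),interpolation=cv2.INTER_AREA)
    band=cv2.dilate((m>0).astype(np.uint8),np.ones((pad*2+1,)*2))>0
    return np.corrcoef(m[band],img[band])[0,1]
def fit(c,f,boxes,lo,hi,key):
    img=key(cv2.imread(f'pics/{f}.png').astype(np.float32));A=np.arange(lo,hi,.25)
    s=[score(c,img,boxes(c,np.radians(a)),) for a in A];i=int(np.argmax(s))
    if 0<i<len(A)-1: q=np.polyfit(A[i-1:i+2],s[i-1:i+2],2);return round(-q[1]/2/q[0],2),round(s[i],3)
    return A[i],s[i]
E
python3 - <<'E'
from fit import *
dark=lambda im:(im.max(2)<60).astype(np.float32)
grip=lambda c,a:[box(c,C[c],a,.051,.113,.016,.159,.181)]
for c in("top","scene"): print("grip",c,fit(c,c+"0",grip,175,191,dark),fit(c,c[0]+"8",grip,214,231,dark))
nw=lambda im:-abs(im-np.array([88,85,80])).sum(2)
arm8=lambda c,a:[box(c,C[c],a,.066,.12,.008,.132,.138),box(c,C[c],a,.12,.132,.006,.138,.165)]
fin=lambda c,a:[box(c,C[c],a,.12,.132,.006,.132,.165)]
dk=lambda im:-im.sum(2)
bl=lambda im:np.clip(im[:,:,0]-im[:,:,2],-60,0)
print("pointer",fit("top","top0",arm8,214,231,bl),fit("scene","scene0",fin,214,231,dk),fit("scene","s8",fin,214,231,dk),fit("scene","scene0",arm8,214,231,dk))
# knob
for O in([.5985,-.0605],):
  kn=lambda c,a:[box(c,np.array(O),a,-.022,.022,.014,.023,.06)]
  for c in("top","scene"): print("knob",c,fit(c,c[0]+"8",kn,-10,25,dark))
E
```

```text
grip top (np.float64(183.93), np.float64(0.847)) (np.float64(221.97), np.float64(0.825))
grip scene (np.float64(184.19), np.float64(0.801)) (np.float64(224.01), np.float64(0.849))
pointer (np.float64(222.91), np.float64(0.67)) (np.float64(223.4), np.float64(0.821)) (np.float64(223.3), np.float64(0.743)) (np.float64(221.75), np.float64(0.347))
knob top (np.float64(4.69), np.float64(0.603))
knob scene (np.float64(2.25), np.float64(0.805))
```

The lever fits at about 223.0° and the pointer at 222.9–223.4°, so that's good. The knob fit used a fixed centre, so I'll refine it.

Run:
```python
from fit import *
from scipy.optimize import minimize
np.set_printoptions(precision=4,suppress=True)
ang=lambda d:np.degrees(np.arctan2(d[1],d[0]))
def knob(c,O,a,nose):
    u=np.array([np.cos(a),np.sin(a)]);n=np.array([-u[1],u[0]])
    P=[(-.023,-.007),(-.023,.007),(.023-nose,-.007),(.023-nose,.007),(.023,0)]
    return cv2.convexHull(np.array([proj(c,[*(O+u*r+n*o),z]) for r,o in P for z in(.023,.06)],np.float32))[:,0]
for c in("top","scene"):
    im=cv2.imread(f'pics/{c[0]}8.png').astype(np.float32)
    img=np.clip(im.max(2),0,140)*-1
    # white line counts as knob: fill by closing
    img=-cv2.morphologyEx(-img,cv2.MORPH_OPEN,np.ones((3,3)))
    for nose in(.007,.012):
        r=min((minimize(lambda q:-score(c,img,[knob(c,q[:2],q[2]*10,nose)],pad=3),[.5985,-.06,a/10],method='Nelder-Mead',options=dict(initial_simplex=[[.5985,-.06,a/10],[.6015,-.06,a/10],[.5985,-.057,a/10],[.5985,-.06,a/10+.012]],xatol=1e-4)) for a in(.05,.15)),key=lambda r:r.fun)
        print(c,nose,r.x[:2],np.degrees(r.x[2]*10),r.fun)
    # white line on knob top: bright pixels near it
    w=np.clip(im.min(2)-90,0,None);P=[];W=[]
    for y in range(420):
        for x in range(560):
            if w[y,x]>0:
                p=onz(c,(x,y),.06)[:2]-[.5985,-.0605]
                if -.002<p[0]<.021 and abs(p[1]-p[0]*.129)<.006: P.append(p);W.append(w[y,x])
    P=np.array(P);W=np.array(W)
    if len(P)>4:
        m=np.average(P,axis=0,weights=W);ev,v=np.linalg.eigh(np.cov(P.T,aweights=W));print(c,"line",len(P),m,ang(v[:,1]*np.sign(v[0,1])),np.sqrt(ev))
S=lambda x,y,z:onz("scene",(160+(x+.5)/4-.5,190+(y-300+.5)/4-.5),z)[:2]
print("scene line",ang(S(185,462,.06)-S(207,487,.06)))
print("mark dir scene",ang(S(143,412,.064)-S(196,474,.06)))
```

```text
top 0.007 [ 0.5987 -0.058 ] 9.905516294947875 -0.9097702785125843
top 0.012 [ 0.5998 -0.0579] 9.583332544610325 -0.8928275714362516
top line 34 [0.0113 0.003 ] 2.213525587288622 [0.0019 0.0067]
scene 0.007 [ 0.6027 -0.0611] 4.456916982678766 -0.8632141860540087
scene 0.012 [ 0.6036 -0.0601] 7.522560500744326 -0.879553423159072
scene line 19 [0.0097 0.0012] 6.855886364477174 [0.001  0.0065]
scene line 4.501469343102311
mark dir scene 5.845063290774791
```

```bash
python3 -c "
from station import arm
print(arm.job_done())"
```

```text
the job is handed in; nothing more can be done
None
```

The job is handed in at about 15 s: the knob was set to zero with the valve still shut (7.36° against a mark measured at about 7.35°; camera checks agreed only to within about 3°), then the lever was opened to about 223.0° over the set pointer at about 223.1° and released, with no contact made with the set pointer, beaker, dish or pen, though I did not re-measure those afterwards.

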